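# Cure the joint of a jaw model with the curing light

## Robot

A 7-joint arm with a two-finger parallel gripper is mounted at the origin on the work surface. World frame = base frame: x ahead of the robot, y to its left, z up, the work surface at z = 0. Lengths are in m, angles in rad, forces in N, time in s.
With the tool pointing down it reaches from about 0.4 to 0.875 m from the base axis. Payload 19.3 kg.
Tool frame: the origin (TCP) lies on the centre line of the jaws, within the pads' length; the fingertips stand 14 mm ahead of it and the grasp point (between the pads) lies 5 mm behind it; z points along the fingers, y is the line along which they close (so a half turn about z gives the same grasp; the last joint's range is limited). The gripper opens to 85 mm and grips with 20 to 120 N. Pads are 22 mm wide; open, the fingers measure 114 mm over their backs; the gripper's body (76 mm by 85 mm) begins 54 mm behind the grasp point. The pads swing forward as they close: fully open they stand 13 mm farther back than shut.
Start: joints at [-1.381, 0.521, -0.036, 1.599, 0.021, 1.021, -0.113], TCP at [0.161, 0.604, 0.245] pointing down, gripper open.
Joint ranges: [-2.91, 2.91], [-0.3, 2.13], [-1.5, 1.42], [0.17, 2.43], [-1.26, 4.41], [0.16, 1.93], [-2.52, 2.52]. Speed limits (rad/s): [1.89, 1.89, 2.39, 2.39, 3.01, 3.01, 3.01].

## Interface

Orientations are given as [roll, pitch, yaw] about the fixed x, y, z axes, in that order (R = Rz(yaw) Ry(pitch) Rx(roll)).
In Python, from workcell import bot, grab_frame, regions_of gives the robot as it stands. The module is installed in compiled form; this text tells all that it offers.
- The arm moves only by the tool play_rows, never from a script. Its argument "plan" is a list of rows, each a list of 3 entries, a list of its own where there are three numbers: the shift along the tool's x, y, z in units of 2.5 cm (1.0 is 2.5 cm), then the turn, a rotation vector about the tool's x, y, z in units of 0.15 rad (1.0 is 0.15 rad), then the closure, from -1 (fully open) to 1 (shut). In form: [[[tx, ty, tz], [rx, ry, rz], jaw], ...]. A call has 1 to 20 rows; each row shifts and turns the commanded pose from where the row before left it, along the tool's axes as they then stand; what a row does not reach is not made up. A row lasts 1/8 s, in which the tool goes at most 62.5 mm and 10.7 degrees, less where a joint would pass 70% of its speed; a pose out of reach is approached as far as the arm can. A call with a number of a shift or a turn outside -1 to 1 is refused whole. A call with a gripper value outside its range is refused whole. The fingers move at their own pace and stop on an object; "newtons" is the grip in N (left out, the last holds). Time passes only in rows, so rows that do not move let the fingers close. It gives the time, the measured TCP pose, the force, the opening and the grip force at its end, in the units of the state.
- bot.observe(): the state, without advancing time (a new reading comes with each control period).
- grab_frame(name): name is "side" or "top"; returns a dict with "pixels" (480x640x3 uint8, red, green, blue), "depth" (480x640 float32, m along the optical axis (not along the pixel's ray), 0 where there is no reading), "camera_matrix" (3x3 intrinsics, pixels), "R" (3x3) and "t" (3): a world point X has camera coordinates R X + t. Camera axes: x right, y down, z forward; pixel columns grow to the right and rows downward; lengths in m; the calibration is good to about 2 mm. A picture is of the moment at which its call begins.
- bot.job_done(): hands the job in; it is judged then, once.
Trained networks look in the newest picture that a camera, given by its name, has taken for a name from the list of things; names that differ only in an ending like _2 or _b are one class to them, and where a whole thing is asked for, a point or a joint stands for the part that bears it (a point fixed in the world has none). Each returns a list of dicts, best first, with "p" (0 to 1); they miss things now and then, are a little off and sometimes report something else, mostly with a low value. They report only what shows in the picture. A call takes as long as a camera call. They do not tell look-alikes from the thing itself.
- regions_of(thing, camera): "mask" (480x640 bool, what is visible of it) and "box" ([left, top, right, bottom] in pixels, round what is visible of it).
The state is a dict: "clock": time; "qpos": joint angles; "qd": joint speeds; "joint_efforts": joint torques, N m; "position": TCP position; "tool_rot": TCP orientation; "force": force on the tool from outside, world axes, zero at the start; "moment": the same for the moment, N m; "grip_width": finger opening in m; "finger_force": force on a finger pad.
Only numpy, scipy, OpenCV 4.12 (cv2) and the standard library are available. Lean on these libraries where they do the work, as an engineer would, in place of code of your own. Each camera call takes 0.05 s, during which the arm holds its last target. There are 200 camera calls.

## Task

Take the curing light from its rest and, with its end pointing straight down and about half a centimetre to a centimetre above the plaster, guide it along the whole curved joint line around the teeth of the jaw model in one slow pass of about 2 cm per second, from the end on the robot's left to the end on its right, without pressing on the model. Then lay the light back in the forks of its rest the way it lay before, and leave the other things on the table where they are.

Things in the scene. Friction and masses are not known exactly. Their poses are not given: they have to be found in the camera images.
- light: Curing light, 160 g, lying level in its rest. Handle: straight bar 24 mm wide (y), 26 high (z), x = -77 to 58 mm; then a thin round light guide runs on to x = 110 and bends straight down. Origin: on the handle's underside at the place to grip, midway between the rest's forks, 13 mm below the handle's centre line. x points along the handle to the light guide, z up.
- light_end (a point): Centre of the end face of the light guide (a 12 mm wide black tip facing down): at x = 110, y = 0, z = -42 mm in the light's frame, so 55 mm below the handle's centre line.
- rest: Fixed rest: base 130 x 70 x 8 mm and two upright forks 10 mm thick at x = -45 and 45 mm. The handle lies across both forks, its underside 62 mm above the table; fork cheeks rise 12 mm more (to 74), gap between them 34 mm (y). Origin: centre of the base's underside. x points the way the light guide points, z up.
- model: Fixed white plaster plinth, 40 mm high, 117 wide, round front (radius 58.5) towards the robot, flat back at x = 58. On top a horseshoe of teeth (to 59 mm above table, outer radius 30). Around it runs the joint line, a thin dark arc, radius 40, 150 degrees, its middle towards the model's -x. Origin: arc's centre, at table height. At yaw 0 x points away from the robot, y left, z up.
- seam0 (a point): Point on the joint line, on the plinth's top, the left end (angle 75 degrees from the model's -x towards its +y, radius 40 mm). Axes as the model's.
- seam1 (a point): Point on the joint line, on the plinth's top, 25 degrees along from the left end (angle 50 degrees from the model's -x towards its +y, radius 40 mm). Axes as the model's.
- seam2 (a point): Point on the joint line, on the plinth's top, 50 degrees along from the left end (angle 25 degrees from the model's -x towards its +y, radius 40 mm). Axes as the model's.
- seam3 (a point): Point on the joint line, on the plinth's top, the middle (angle 0 degrees from the model's -x towards its +y, radius 40 mm). Axes as the model's.
- seam4 (a point): Point on the joint line, on the plinth's top, 100 degrees along from the left end (angle -25 degrees from the model's -x towards its +y, radius 40 mm). Axes as the model's.
- seam5 (a point): Point on the joint line, on the plinth's top, 125 degrees along from the left end (angle -50 degrees from the model's -x towards its +y, radius 40 mm). Axes as the model's.
- seam6 (a point): Point on the joint line, on the plinth's top, the right end (angle -75 degrees from the model's -x towards its +y, radius 40 mm). Axes as the model's.
- cast_a: Bystander: small loose plaster jaw cast, 66 mm wide, 37 mm high.
- cast_b: Bystander: second loose plaster jaw cast, same size.
- jar: Bystander: small jar with white cap, 38 mm across, 45 mm high.
- paddle: Bystander: flat orange see-through hand shield lying flat, 205 x 100 x 5 mm, in front of the robot.
- syringe: Bystander: small lying paste syringe, 115 mm long, 13 mm thick.
- cup: Bystander: steel cup, 64 mm across, 70 mm high.
There are look-alikes about, which are no part of the job. There is more than one size of the rest; the job needs the larger.

How it is judged:
By the outcome, as a careful person would: the job done as asked, in the order asked, and still so for the second after the job is handed in, with the robot touching nothing.
It also fails if it takes over 66 s, if anything falls off the work surface, if the arm or the gripper's body presses on something with over 40 N, if the wrist force passes 120 N, or if a joint passes its speed limit or range.

## Working session

There is one attempt and no reset: what is moved stays moved. The work goes in short steps, Python scripts to look and compute and a tool call to move; the robot and the scene stay as the last step left them, time stands still between calls to the robot, and variables do not carry over. Pictures are saved under pics/ and viewed, at most 10 in all, crops included, and the job is handed in when it is done.

Besides the shell and the picture viewer there is one more tool, called as a command line: name --argument value ..., lists and objects as JSON in quotes. play_rows: Moves the arm, as the interface text tells. Its arguments: {"type":"object","properties":{"plan":{"type":"array"},"newtons":{"type":"number"}},"required":["plan"]}

```bash
mkdir -p pics
python3 - <<'E'
from workcell import bot, grab_frame, regions_of
import cv2, numpy as np, pickle
o=bot.observe(); print({k:np.round(v,3).tolist() for k,v in o.items()})
d={}
for c in ("top","side"):
    f=grab_frame(c); d[c]=f
    cv2.imwrite(f"pics/{c}0.png",f["pixels"][:,:,::-1])
    print(c,np.round(f["camera_matrix"],1).tolist(),np.round(f["R"],3).tolist(),np.round(f["t"],3).tolist())
    for n in ("light","rest","model"):
        r=regions_of(n,c); print(n,[(round(x["p"],2),x["box"],int(x["mask"].sum())) for x in r])
        d[c+n]=r
pickle.dump(d,open("d.pkl","wb"))
E
```

```text
{'clock': 0.0, 'qpos': [-1.381, 0.522, -0.036, 1.6, 0.021, 1.021, -0.113], 'qd': [-0.001, 0.001, -0.0, 0.001, 0.002, 0.001, -0.002], 'joint_efforts': [-0.0, -92.71, 1.98, -36.993, 0.018, 0.008, -0.0], 'position': [0.161, 0.604, 0.245], 'tool_rot': [-3.141, 0.0, 2.882], 'force': [0.019, 0.046, 0.39], 'moment': [0.003, -0.029, 0.013], 'finger_force': 0.0, 'grip_width': 0.085}
top [[530.4, 0.0, 318.7], [0.0, 530.4, 247.8], [0.0, 0.0, 1.0]] [[0.026, -0.999, -0.022], [-0.998, -0.024, -0.058], [0.057, 0.023, -0.998]] [-0.016, 0.591, 1.088]
light [(0.84, [402.7, 199.8, 433.4, 294.5], 1088)]
rest [(0.88, [393.2, 224.1, 439.3, 284.7], 1169), (0.71, [466.3, 208.2, 496.1, 248.6], 966)]
model [(0.72, [186.4, 195.1, 250.6, 258.2], 3037), (0.52, [107.7, 277.9, 147.8, 311.8], 1002)]
side [[552.9, 0.0, 328.8], [0.0, 552.9, 236.7], [0.0, 0.0, 1.0]] [[0.811, -0.585, 0.012], [-0.348, -0.498, -0.794], [0.471, 0.64, -0.608]] [-0.482, 0.28, 0.886]
light [(0.72, [346.1, 286.7, 438.9, 320.5], 1482)]
rest [(0.73, [346.3, 287.6, 421.8, 352.3], 2289), (0.73, [432.6, 334.5, 491.5, 379.7], 1375)]
model [(0.91, [263.0, 188.6, 321.4, 236.7], 1981)]
```

View pics/top0.png

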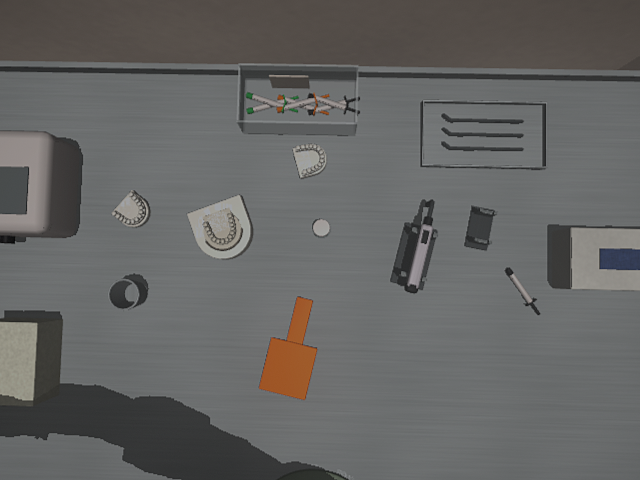

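View pics/side0.png

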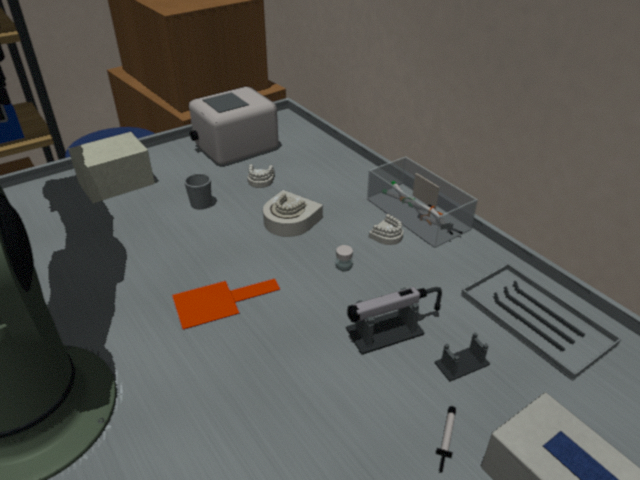

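The top view shows the light on the larger rest at about (418,248), its guide pointing up to (427,205). The model is at about (221,226) with its flat back turned towards the upper left. The small rest at (480,228) is the look-alike, and the paddle is at (290,350).

```bash
cat > h.py <<'E'
import numpy as np, cv2
def cloud(f):
    K=f["camera_matrix"]; z=f["depth"].astype(float); v,u=np.mgrid[0:480,0:640]
    c=np.stack([(u-K[0,2])/K[0,0]*z,(v-K[1,2])/K[1,1]*z,z],-1)
    P=(c-f["t"])@f["R"]; P[z<=0]=np.nan; return P
def proj(f,X):
    c=np.atleast_2d(X)@f["R"].T+f["t"]; p=c@f["camera_matrix"].T; return p[:,:2]/p[:,2:]
def rz(a): return np.array([[np.cos(a),-np.sin(a)],[np.sin(a),np.cos(a)]])
E
cat > m.py <<'E'
import pickle; from h import *
from scipy.optimize import minimize
d=pickle.load(open("d.pkl","rb"))
for c in ("top","side"):
    f=d[c]; P=cloud(f); g=f["pixels"].mean(2)
    print(c,"table z",np.nanmedian(P[...,2]))
    # light
    m=d[c+"light"][0]["mask"]; m=cv2.dilate(m.astype(np.uint8),np.ones((5,5)))>0
    L=P[m]; L=L[np.isfinite(L).all(1)]
    H=L[(L[:,2]>0.078)&(L[:,2]<0.1)]; xy=H[:,:2]; 
    r=cv2.minAreaRect(xy.astype(np.float32)); 
    mu=xy.mean(0); w=np.linalg.svd(xy-mu,full_matrices=False)[2][0]; w*=np.sign(w[0])
    s=(L[:,:2]-mu)@w; t=(xy-mu)@np.array([-w[1],w[0]])
    print("light top z",np.percentile(H[:,2],[5,50,95]).round(4),"mu",mu.round(4),"yaw",np.arctan2(w[1],w[0]).round(4),"extent hi",((xy-mu)@w).min().round(4),((xy-mu)@w).max().round(4),"all",s.min().round(4),s.max().round(4),"lat",np.percentile(t,[2,50,98]).round(4),"rect",r)
    # rest base: z about 8mm
    m=d[c+"rest"][0]["mask"]; B=P[m]; B=B[(abs(B[:,2]-0.008)<0.005)]
    print("rest base",len(B),cv2.minAreaRect(B[:,:2].astype(np.float32)))
    # model
    b=np.array(d[c+"model"][0]["box"]).astype(int); mm=np.zeros((480,640),bool); mm[b[1]-8:b[3]+8,b[0]-8:b[2]+8]=1
    M=P[mm]; I=g[mm]; k=np.isfinite(M).all(1)&(M[:,2]<0.07); M=M[k]; I=I[k]
    top=M[:,2]>0.034
    print("plinth top z",np.median(M[(M[:,2]>.034)&(M[:,2]<.046),2]),"max",M[:,2].max())
    ok=(abs(M[:,2]-0.04)<0.004)|(M[:,2]<0.006) |(M[:,2]>.046)
    X=M[ok]; T=X[:,2]>0.03
    def sd(q,X):
        l=(X[:,:2]-q[:2])@rz(q[2]); r=np.where(l[:,0]<0,np.hypot(l[:,0],l[:,1]),np.maximum(abs(l[:,1]),0))-0.0585
        return np.maximum(r,l[:,0]-0.058)
    arc=abs(M[:,2]-0.04)<0.005; A=M[arc]; AI=I[arc]; from scipy.spatial import cKDTree
    kt=cKDTree(A[:,:2]); th=np.radians(np.linspace(75,-75,61))
    def arcp(q,r=.04): return np.stack([-r*np.cos(th),r*np.sin(th)],1)@rz(q[2]).T+q[:2]
    def dark(q,r=.04):
        dd,i=kt.query(arcp(q,r),k=3); return (AI[i]).mean()
    def cost(q):
        s=sd(q,X); s=s*np.where(T,1,-1); return np.mean(1/(1+np.exp(-s/0.0015)))
    best=min((minimize(cost,[*M[top][:,:2].mean(0),y],method="Nelder-Mead",options=dict(xatol=1e-5,fatol=1e-7,initial_simplex=np.array([*M[top][:,:2].mean(0),y])+np.array([[0,0,0],[.01,0,0],[0,.01,0],[0,0,.3]]))) for y in np.arange(-1.2,1.3,.3)),key=lambda r:r.fun)
    q=best.x; print("model outline",q.round(4),best.fun,"dark at r",{r:round(dark(q,r)) for r in (.034,.036,.038,.04,.042,.044,.046)})
    b2=minimize(lambda p:dark(p)/100+cost(p)*10,q,method="Nelder-Mead",options=dict(initial_simplex=q+np.array([[0,0,0],[.003,0,0],[0,.003,0],[0,0,.1]])))
    print("with arc",b2.x.round(4),dark(b2.x))
    img=f["pixels"][:,:,::-1].copy(); bb=cv2.resize(img[b[1]-12:b[3]+12,b[0]-12:b[2]+12],None,fx=6,fy=6,interpolation=cv2.INTER_NEAREST)
    for qq,col in ((q,(0,0,255)),(b2.x,(0,255,0))):
        a=arcp(qq); p=(proj(f,np.c_[a,np.full(len(a),.04)])-[b[0]-12,b[1]-12]+.5)*6
        for x,y in p[::3]: cv2.circle(bb,(int(x),int(y)),2,col,-1)
    cv2.imwrite(f"pics/model_{c}.png",bb); print(bb.shape)
E
python3 m.py
```

```text
top table z 0.00014143112608821457
light top z [0.0802 0.0874 0.091 ] mu [ 0.5812 -0.1987] yaw -0.2277 extent hi -0.0769 0.1025 all -0.0814 0.1315 lat [-0.0121  0.0002  0.011 ] rect ((0.5934900045394897, -0.20239734649658203), (0.025234587490558624, 0.17939789593219757), 77.18009948730469)
rest base 933 ((0.5818744897842407, -0.19891849160194397), (0.0692143440246582, 0.12867937982082367), 76.93854522705078)
plinth top z 0.04004505215712566 max 0.06398215328572468
model outline [0.6229 0.1997 0.3714] 0.024733164164924038 dark at r {0.034: 147, 0.036: 147, 0.038: 132, 0.04: 98, 0.042: 83, 0.044: 117, 0.046: 157}
with arc [0.6216 0.1979 0.3842] 68.48633879781421
(522, 528, 3)
side table z 0.0014840850040731596
light top z [0.0794 0.0867 0.0897] mu [ 0.5726 -0.2015] yaw -0.2221 extent hi -0.0725 0.1042 all -0.0725 0.1738 lat [-0.0091 -0.001   0.0136] rect ((0.5887519121170044, -0.20203369855880737), (0.027183763682842255, 0.17676641047000885), 77.1072998046875)
rest base 1490 ((0.5785317420959473, -0.19900569319725037), (0.07177788019180298, 0.1313379555940628), 76.69853973388672)
plinth top z 0.03978243656952625 max 0.06367340111994921
model outline [0.6219 0.2022 0.3873] 0.04090564099987268 dark at r {0.034: 118, 0.036: 121, 0.038: 116, 0.04: 111, 0.042: 109, 0.044: 116, 0.046: 129}
with arc [0.621  0.1997 0.4144] 99.78870673952642
(432, 492, 3)
```

play_rows --plan '[[[-0.95, -0.58, 0], [0, 0, -0.21], -1], [[-0.95, -0.58, 0], [0, 0, 0], -1], [[-0.95, -0.58, 0], [0, 0, 0], -1], [[-0.95, -0.58, 0], [0, 0, 0], -1], [[-0.95, -0.58, 0], [0, 0, 0], -1], [[-0.95, -0.58, 0], [0, 0, 0], -1], [[-0.95, -0.58, 0], [0, 0, 0], -1], [[-0.95, -0.58, 0], [0, 0, 0], -1], [[-0.95, -0.58, 0], [0, 0, 0], -1], [[-0.95, -0.58, 0], [0, 0, 0], -1], [[-0.95, -0.58, 0], [0, 0, 0], -1], [[-0.95, -0.58, 0], [0, 0, 0], -1], [[-0.95, -0.58, 0], [0, 0, 0], -1], [[-0.56, -1, 0.17], [0, 0, 0], -1], [[-0.56, -1, 0.17], [0, 0, 0], -1], [[-0.56, -1, 0.17], [0, 0, 0], -1], [[-0.56, -1, 0.17], [0, 0, 0], -1], [[-0.56, -1, 0.17], [0, 0, 0], -1], [[-0.56, -1, 0.17], [0, 0, 0], -1], [[-0.56, -1, 0.17], [0, 0, 0], -1]]' --newtons 50

```text
clock: 2.9
position: [0.4741, 0.1564, 0.2155]
tool_rot: [3.141, 0.0, 2.913]
force: [0.9, 0.5, -0.6]
grip_width: 0.0855
finger_force: 0.0
```

View pics/model_top.png

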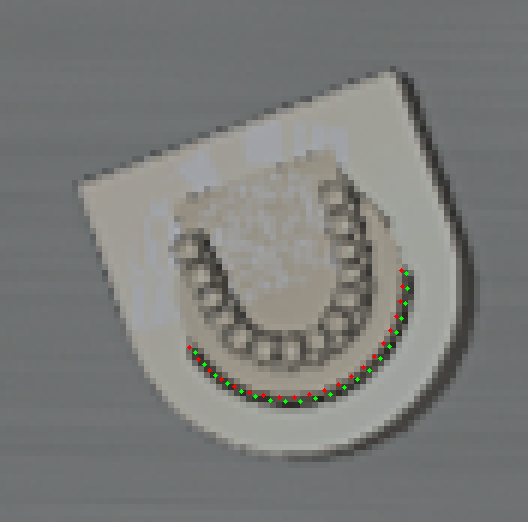

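The overlay shows the green arc lying on the dark joint line from (190,350) to (405,270) in the crop, so the model is at about (0.6215, 0.1985) with yaw 0.39.

play_rows --plan '[[[-0.527, -0.92, 0.24], [0, 0, 0], -1], [[-0.527, -0.92, 0.24], [0, 0, 0], -1], [[-0.527, -0.92, 0.24], [0, 0, 0], -1], [[-0.527, -0.92, 0.24], [0, 0, 0], -1], [[-0.527, -0.92, 0.24], [0, 0, 0], -1], [[-0.527, -0.92, 0.24], [0, 0, 0], -1], [[-0.527, -0.92, 0.24], [0, 0, 0], -1], [[-0.527, -0.92, 0.24], [0, 0, 0], -1], [[-0.527, -0.92, 0.24], [0, 0, 0], -1], [[-0.527, -0.92, 0.24], [0, 0, 0], -1], [[-0.527, -0.92, 0.24], [0, 0, 0], -1], [[-0.527, -0.92, 0.24], [0, 0, 0], -1], [[-0.527, -0.92, 0.24], [0, 0, 0], -1], [[-0.527, -0.92, 0.24], [0, 0, 0], -1], [[0, 0, 0], [0, 0, 0], -1], [[0, 0, 0], [0, 0, 0], -1]]'

```text
clock: 4.9
position: [0.5806, -0.1975, 0.1315]
tool_rot: [3.141, -0.0, 2.914]
force: [0.0, 0.1, -0.0]
grip_width: 0.0854
finger_force: 0.0
```

play_rows --plan '[[[-0.04, -0.05, 0.41], [0, 0, 0], -1], [[0, 0, 0.41], [0, 0, 0], -1], [[0, 0, 0.41], [0, 0, 0], -1], [[0, 0, 0.41], [0, 0, 0], -1], [[0, 0, 0.41], [0, 0, 0], -1], [[0, 0, 0.41], [0, 0, 0], -1], [[0, 0, 0], [0, 0, 0], -1], [[0, 0, 0], [0, 0, 0], 1], [[0, 0, 0], [0, 0, 0], 1], [[0, 0, 0], [0, 0, 0], 1], [[0, 0, 0], [0, 0, 0], 1], [[0, 0, 0], [0, 0, 0], 1], [[0, 0, 0], [0, 0, 0], 1], [[0, 0, 0], [0, 0, 0], 1], [[0, 0, 0], [0, 0, 0], 1]]' --newtons 50

```text
clock: 6.78
position: [0.5815, -0.1996, 0.0704]
tool_rot: [3.142, 0.0, 2.913]
force: [-0.4, 0.3, 5.5]
grip_width: 0.0234
finger_force: 49.2
```

play_rows --plan '[[[0, 0, -0.2], [0, 0, 0], 1], [[0, 0, -0.3], [0, 0, 0], 1], [[0, 0, -0.5], [0, 0, 0], 1], [[0, 0, -0.7], [0, 0, 0], 1], [[0, 0, -0.7], [0, 0, 0], 1], [[0, 0, -0.7], [0, 0, 0], 1], [[0, 0, -0.7], [0, 0, 0], 1], [[0, 0, -0.7], [0, 0, 0], 1], [[0, 0, -0.7], [0, 0, 0], 1], [[0.2, 0.4, 0], [0, 0, 0], 1], [[0.3, 0.7, 0], [0, 0, 0], 1], [[0.45, 1, 0], [0, 0, 0], 1], [[0.45, 1, 0], [0, 0, 0], 1], [[0.45, 1, 0], [0, 0, 0], 1]]'

```text
clock: 8.52
position: [0.5585, -0.0868, 0.1993]
tool_rot: [3.141, -0.001, 2.914]
force: [-0.3, 0.1, -1.8]
grip_width: 0.0235
finger_force: 49.1
```

play_rows --plan '[[[0.44, 0.98, 0.2], [0, 0, 0], 1], [[0.44, 0.98, 0.2], [0, 0, 0], 1], [[0.44, 0.98, 0.2], [0, 0, 0], 1], [[0.44, 0.98, 0.2], [0, 0, 0], 1], [[0.44, 0.98, 0.2], [0, 0, 0], 1], [[0.44, 0.98, 0.2], [0, 0, 0], 1], [[0.44, 0.98, 0.2], [0, 0, 0], 1], [[0.44, 0.98, 0.2], [0, 0, 0], 1], [[0.44, 0.98, 0.2], [0, 0, 0], 1], [[0.44, 0.98, 0.2], [0, 0, 0], 1], [[0.44, 0.98, 0.2], [0, 0, 0], 1], [[0.44, 0.98, 0.2], [0, 0, 0], 1], [[0.3, 0.7, 0.2], [0, 0, 0], 1], [[0.14, 0.28, 0.2], [0, 0, 0], 1], [[0, 0, 0], [0, 0, 0], 1], [[0, 0, 0], [0, 0, 0], 1]]'

```text
clock: 10.52
position: [0.4926, 0.2524, 0.1301]
tool_rot: [-3.141, 0.0, 2.912]
force: [-0.2, -0.7, -1.7]
grip_width: 0.0233
finger_force: 49.1
```

Run:
```python
from workcell import bot, grab_frame, regions_of
import pickle; from h import *
o=bot.observe(); p=np.array(o["position"]); print(p.round(4),np.round(o["tool_rot"],3))
psi=o["tool_rot"][2]-np.pi; u=np.array([np.cos(psi),np.sin(psi)])
tip=np.r_[p[:2]+.11*u,p[2]+.005-.055]; print("pred tip",tip.round(4))
d={}; tiles=[]
for c in ("top","side"):
    f=grab_frame(c); d[c]=f; img=f["pixels"][:,:,::-1]
    q=proj(f,tip)[0]; x0,y0=(q-[33,50]).astype(int); print(c,q.round(1))
    P=cloud(f)
    bb=cv2.resize(img[y0:y0+100,x0:x0+66].copy(),None,fx=6,fy=6,interpolation=cv2.INTER_NEAREST)
    th=np.linspace(0,2*np.pi,13)[:-1]
    ring=np.c_[tip[0]+.006*np.cos(th),tip[1]+.006*np.sin(th),np.full(12,tip[2])]
    ax=np.c_[np.outer(np.linspace(-.18,0.12,16),u)+tip[:2]-.11*u,np.full(16,p[2]+.005+.013)]
    for X,col in ((ring,(0,0,255)),(ax[0:],(0,255,0))):
        for a,b in proj(f,X): cv2.circle(bb,(int((a-x0+.5)*6),int((b-y0+.5)*6)),2,col,-1)
    tiles.append(bb)
cv2.imwrite("pics/hold.png",np.hstack(tiles)); pickle.dump(d,open("d2.pkl","wb"))
```

```text
[0.4926 0.2524 0.1301] [-3.141  0.     2.912]
pred tip [0.5997 0.2273 0.0801]
top [202.6 238.8]
side [272.7 190.4]
```

View pics/hold.png

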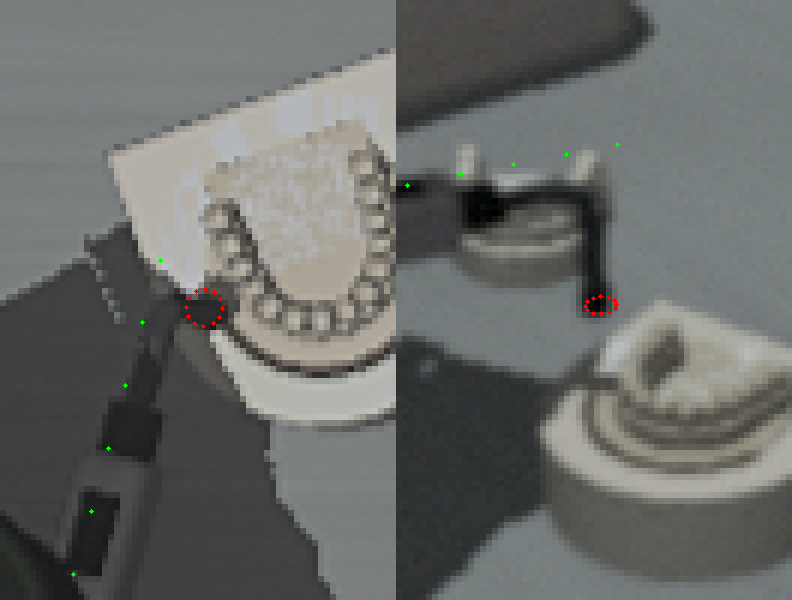

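The predicted tip (red ring) lies on the black end in both views, at (205,308) in the top one and (600,305) in the side one. I'll put numbers on the hold with depth and then work out the path.

Run:
```python
import pickle; from h import *
d=pickle.load(open("d2.pkl","rb")); p=np.array([.4926,.2524,.1301]); psi=2.9135-np.pi; R=rz(psi)
for c in ("top","side"):
    P=cloud(d[c]).reshape(-1,3); P=P[np.isfinite(P).all(1)]; l=(P[:,:2]-p[:2])@R; z=P[:,2]-p[2]-.005
    Q=np.c_[l,z]; cam=-d[c]["R"].T@d[c]["t"]; v=(cam[:2]-(p[:2]+R@[.11,0])); print(c,"to cam (light xy)",((v/np.linalg.norm(v))@R).round(2))
    h=Q[(Q[:,0]>.03)&(Q[:,0]<.056)&(abs(Q[:,1])<.03)&(abs(z)<.03)]; t=h[h[:,2]>.009]
    print("handle top z",np.median(t[:,2]).round(4) if len(t) else None,"y rng",np.percentile(t[:,1],[3,97]).round(4) if len(t) else None)
    g=Q[(Q[:,0]>.065)&(Q[:,0]<.1)&(abs(Q[:,1])<.025)&(abs(z)<.02)]
    print("guide n",len(g),"y",np.percentile(g[:,1],[5,50,95]).round(4),"z",np.percentile(g[:,2],[5,50,95]).round(4))
    g=Q[(Q[:,0]>.095)&(Q[:,0]<.125)&(abs(Q[:,1])<.02)&(z<-.005)&(z>-.065)&(z+p[2]+.005>.07)]
    print("vertical n",len(g)); 
    if len(g): print("x",np.percentile(g[:,0],[5,50,95]).round(4),"y",np.percentile(g[:,1],[5,50,95]).round(4),"zmin",g[:,2].min().round(4))
    g=g[g[:,2]<-.04]; 
    if len(g): print("tip band x",g[:,0].min().round(4),g[:,0].max().round(4),"y",g[:,1].min().round(4),g[:,1].max().round(4))
```

```text
top to cam (light xy) [-0.05 -1.  ]
handle top z 0.0126 y rng [-0.0129  0.0084]
guide n 117 y [-0.009  -0.0035  0.0032] z [-0.0003  0.004   0.0091]
vertical n 43
x [0.1041 0.1092 0.1129] y [-0.0076 -0.0055 -0.0021] zmin -0.0527
tip band x 0.1035 0.1139 y -0.0082 0.0017
side to cam (light xy) [-0.28 -0.96]
handle top z 0.0124 y rng [-0.0137  0.0047]
guide n 75 y [-0.0106 -0.0047 -0.    ] z [-0.0049  0.0019  0.0078]
vertical n 89
x [0.1016 0.1055 0.1107] y [-0.0085 -0.0043 -0.0002] zmin -0.0554
tip band x 0.1011 0.113 y -0.0104 0.0005
```

```bash
cat > path.py <<'E'
from workcell import bot; from h import *
o=bot.observe(); p=np.array(o["position"]); psi=o["tool_rot"][2]; u=np.array([np.cos(psi-np.pi),np.sin(psi-np.pi)])
T=np.array([[np.cos(psi),np.sin(psi)],[np.sin(psi),-np.cos(psi)]])
C=np.array([.6225,.2010]); th=np.radians(np.linspace(77,-77,44))
X=np.stack([-.04*np.cos(th),.04*np.sin(th)],1)@rz(.39).T+C-.11*u
print("first",((X[0]-p[:2])@T.T/.025).round(3),"dz units",((p[2]-.098)/.025).round(3),X[0].round(4),X[-1].round(4))
S=(X-X[0])@T.T/.025; inc=np.diff(S.round(2),axis=0).round(2)
print([[a,b] for a,b in inc.tolist()])
E
python3 path.py
```

```text
first [0.071 0.234] dz units 1.29 [0.4922 0.2587] [0.5219 0.1866]
[[0.06, -0.08], [0.06, -0.08], [0.06, -0.08], [0.05, -0.09], [0.04, -0.09], [0.04, -0.09], [0.03, -0.1], [0.02, -0.09], [0.02, -0.1], [0.01, -0.1], [0.01, -0.1], [0.0, -0.1], [0.0, -0.1], [-0.02, -0.1], [-0.01, -0.1], [-0.03, -0.1], [-0.03, -0.09], [-0.04, -0.09], [-0.04, -0.1], [-0.04, -0.08], [-0.06, -0.09], [-0.06, -0.08], [-0.06, -0.08], [-0.07, -0.07], [-0.07, -0.07], [-0.07, -0.06], [-0.09, -0.06], [-0.08, -0.06], [-0.09, -0.05], [-0.09, -0.04], [-0.09, -0.04], [-0.09, -0.03], [-0.1, -0.03], [-0.1, -0.02], [-0.1, -0.01], [-0.1, -0.01], [-0.1, 0.0], [-0.1, 0.0], [-0.1, 0.02], [-0.09, 0.01], [-0.1, 0.03], [-0.1, 0.03], [-0.09, 0.03]]
```

play_rows --plan '[[[0.04, 0.12, 0], [0, 0, 0], 1], [[0.03, 0.11, 0], [0, 0, 0], 1], [[0, 0, 0.3], [0, 0, 0], 1], [[0, 0, 0.3], [0, 0, 0], 1], [[0, 0, 0.25], [0, 0, 0], 1], [[0, 0, 0.2], [0, 0, 0], 1], [[0, 0, 0.14], [0, 0, 0], 1], [[0, 0, 0.1], [0, 0, 0], 1], [[0, 0, 0], [0, 0, 0], 1], [[0, 0, 0], [0, 0, 0], 1]]'

```text
clock: 11.88
position: [0.492, 0.2594, 0.0979]
tool_rot: [3.141, 0.0, 2.913]
force: [0.5, 1.1, -0.8]
grip_width: 0.0234
finger_force: 49.1
```

Run:
```python
from workcell import bot, grab_frame
import pickle; from h import *
o=bot.observe(); p=np.array(o["position"]); print(p.round(4),np.round(o["tool_rot"],3))
psi=o["tool_rot"][2]-np.pi; u=np.array([np.cos(psi),np.sin(psi)]); tip=np.r_[p[:2]+.11*u,p[2]-.0504]; print(tip.round(4))
th=np.radians(np.linspace(75,-75,31)); tiles=[]
A=np.stack([-.04*np.cos(th),.04*np.sin(th)],1)@rz(.39).T+[.6225,.201]; A=np.c_[A,np.full(31,.04)]
for c in ("top","side"):
    f=grab_frame(c); q=proj(f,tip)[0]; x0,y0=(q-[24,36]).astype(int)
    bb=cv2.resize(f["pixels"][y0:y0+72,x0:x0+48,::-1].copy(),None,fx=8,fy=8,interpolation=cv2.INTER_NEAREST)
    t2=np.linspace(0,2*np.pi,13)[:-1]; ring=np.c_[tip[0]+.006*np.cos(t2),tip[1]+.006*np.sin(t2),np.full(12,tip[2])]
    for X,col in ((ring,(0,0,255)),(A,(0,255,0))):
        for a,b in proj(f,X): cv2.circle(bb,(int((a-x0+.5)*8),int((b-y0+.5)*8)),1,col,-1)
    tiles.append(bb)
cv2.imwrite("pics/start.png",np.hstack(tiles))
```

```text
[0.492  0.2594 0.0979] [3.141 0.    2.913]
[0.5991 0.2345 0.0475]
```

View pics/start.png

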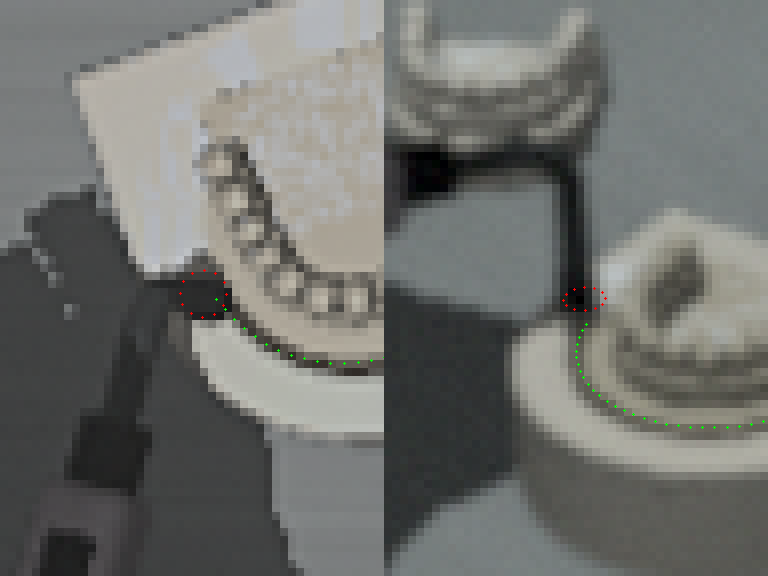

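In the top view the tip blob sits on the ring near (203,297). In the side view its column, near (575,300), lies about 1 px left of the ring, so I'll take one sub-pixel check of that before the pass.

Run:
```python
import pickle; from h import *
d=pickle.load(open("d2.pkl","rb")); d0=pickle.load(open("d.pkl","rb"))
p=np.array([.4926,.2524,.1301]); psi=2.9125-np.pi; R=rz(psi)
W=lambda x,y,z: np.r_[p[:2]+R@[x,y],p[2]+.005+z]
f=d["side"]; g=f["pixels"].astype(float).mean(2); 
for z in (-.015,-.02,-.025,-.03,-.035,-.04,-.045,-.05,-.053):
    c,r=proj(f,W(.11,0,z))[0]; cols=np.arange(int(c)-9,int(c)+10); row=g[int(round(r)),cols]
    bg=np.median(np.r_[row[:5],row[-5:]]); w=np.clip(bg-20-row,0,None); w[abs(cols-c)>6]=0
    print(z,"pred",c.round(1),"seen",((w*cols).sum()/w.sum()).round(2),"n",(w>15).sum())
c0=proj(f,W(.11,0,-.05))[0]; print("px per mm light x,y:",(proj(f,W(.111,0,-.05))[0]-c0).round(2),(proj(f,W(.11,.001,-.05))[0]-c0).round(2))
for c in ("top","side"):
    P=cloud(d[c]).reshape(-1,3); P=P[np.isfinite(P).all(1)]; Q=np.c_[(P[:,:2]-p[:2])@R,P[:,2]-p[2]-.005]
    k=Q[(abs(Q[:,1]+.002)<.008)&(Q[:,2]>.008)&(Q[:,2]<.02)&(Q[:,0]>.03)]; print(c,"collar end x",np.sort(k[:,0])[-6:].round(4))
    k=Q[(abs(Q[:,1]+.002)<.006)&(abs(Q[:,2])<.012)&(Q[:,0]>.07)&(Q[:,0]<.14)]; print(c,"guide outer x",np.sort(k[:,0])[-6:].round(4))
    # same in rest, frame = TCP at grasp
    P=cloud(d0[c]).reshape(-1,3); P=P[np.isfinite(P).all(1)]; Q=np.c_[(P[:,:2]-[.5815,-.1996])@R,P[:,2]-.0754]
    k=Q[(abs(Q[:,1])<.008)&(Q[:,2]>.008)&(Q[:,2]<.02)&(abs(Q[:,0])<.12)]; print(c,"REST rear/collar x",np.sort(k[:,0])[:3].round(4),np.sort(k[:,0])[-4:].round(4))
    k=Q[(abs(Q[:,1])<.008)&(abs(Q[:,2])<.012)&(Q[:,0]>.07)&(Q[:,0]<.14)]; print(c,"REST guide outer x",np.sort(k[:,0])[-4:].round(4))
    k=Q[(abs(Q[:,1])<.025)&(Q[:,2]>.010)&(Q[:,2]<.02)&(abs(Q[:,0]-.043)<.013)]; print("REST y",np.percentile(k[:,1],[3,97]).round(4))
    k=Q[(abs(Q[:,1])<.025)&(abs(Q[:,2])<.012)&(abs(Q[:,0]-.083)<.015)]; print("REST guide y",np.percentile(k[:,1],[5,50,95]).round(4))
```

```text
-0.015 pred 271.8 seen 270.8 n 7
-0.02 pred 271.9 seen 270.66 n 6
-0.025 pred 272.0 seen 271.41 n 4
-0.03 pred 272.1 seen 270.78 n 6
-0.035 pred 272.3 seen 270.56 n 6
-0.04 pred 272.4 seen 270.85 n 5
-0.045 pred 272.5 seen 271.68 n 5
-0.05 pred 272.6 seen 271.67 n 6
-0.053 pred 272.7 seen 271.72 n 6
px per mm light x,y: [ 0.42 -0.09] [-0.14 -0.22]
top collar end x [0.0717 0.0727 0.0731 0.0735 0.0735 0.0749]
top guide outer x [0.11   0.1105 0.1111 0.1116 0.1119 0.1124]
top REST rear/collar x [-0.0774 -0.0769 -0.0765] [0.0709 0.0718 0.0736 0.0745]
top REST guide outer x [0.1094 0.11   0.1122 0.1127]
REST y [-0.0106  0.011 ]
REST guide y [-0.005   0.0009  0.0066]
side collar end x [0.7752 0.7753 0.7757 0.7758 0.7765 0.7784]
side guide outer x [0.1061 0.1063 0.1063 0.1082 0.1085 0.109 ]
side REST rear/collar x [-0.0808 -0.0794 -0.0792] [0.0691 0.0702 0.0707 0.0721]
side REST guide outer x [0.1057 0.1088 0.109  0.109 ]
REST y [-0.0114  0.0097]
REST guide y [-0.0079 -0.0025  0.002 ]
```

Both cameras show the light about 2.5 mm towards its -y relative to the tool, and my correction already covers that. A further nudge of about 1 mm in x, then the pass.

play_rows --plan '[[[-0.04, -0.01, 0], [0, 0, 0], 1], [[0.06, -0.08, 0], [0, 0, 0], 1], [[0.06, -0.08, 0], [0, 0, 0], 1], [[0.06, -0.08, 0], [0, 0, 0], 1], [[0.05, -0.09, 0], [0, 0, 0], 1], [[0.04, -0.09, 0], [0, 0, 0], 1], [[0.04, -0.09, 0], [0, 0, 0], 1], [[0.03, -0.1, 0], [0, 0, 0], 1], [[0.02, -0.09, 0], [0, 0, 0], 1], [[0.02, -0.1, 0], [0, 0, 0], 1], [[0.01, -0.1, 0], [0, 0, 0], 1], [[0.01, -0.1, 0], [0, 0, 0], 1], [[0, -0.1, 0], [0, 0, 0], 1], [[0, -0.1, 0], [0, 0, 0], 1], [[-0.02, -0.1, 0], [0, 0, 0], 1], [[-0.01, -0.1, 0], [0, 0, 0], 1]]'

```text
clock: 13.98
position: [0.4758, 0.2267, 0.0978]
tool_rot: [-3.142, -0.0, 2.913]
force: [-0.2, -0.1, -2.1]
grip_width: 0.0231
finger_force: 49.1
```

Run:
```python
from workcell import bot; from h import *
p=np.array(bot.observe()["position"]); psi=2.913-np.pi
l=(p[:2]+rz(psi)@[.11,0]-[.6232,.2012])@rz(.39); print(p.round(4),"radius",np.hypot(*l).round(4),"angle",np.degrees(np.arctan2(l[1],-l[0])).round(1))
```

```text
[0.4758 0.2267 0.0978] radius 0.0402 angle 23.1
```

play_rows --plan '[[[-0.03, -0.1, 0], [0, 0, 0], 1], [[-0.03, -0.09, 0], [0, 0, 0], 1], [[-0.04, -0.09, 0], [0, 0, 0], 1], [[-0.04, -0.1, 0], [0, 0, 0], 1], [[-0.04, -0.08, 0], [0, 0, 0], 1], [[-0.06, -0.09, 0], [0, 0, 0], 1], [[-0.06, -0.08, 0], [0, 0, 0], 1], [[-0.06, -0.08, 0], [0, 0, 0], 1], [[-0.07, -0.07, 0], [0, 0, 0], 1], [[-0.07, -0.07, 0], [0, 0, 0], 1], [[-0.07, -0.06, 0], [0, 0, 0], 1], [[-0.09, -0.06, 0], [0, 0, 0], 1], [[-0.08, -0.06, 0], [0, 0, 0], 1], [[-0.09, -0.05, 0], [0, 0, 0], 1]]'

```text
clock: 15.72
position: [0.4901, 0.1957, 0.0978]
tool_rot: [-3.142, -0.0, 2.913]
force: [0.6, -0.3, -1.3]
grip_width: 0.0231
finger_force: 49.1
```

play_rows --plan '[[[-0.09, -0.04, 0], [0, 0, 0], 1], [[-0.09, -0.04, 0], [0, 0, 0], 1], [[-0.09, -0.03, 0], [0, 0, 0], 1], [[-0.1, -0.03, 0], [0, 0, 0], 1], [[-0.1, -0.02, 0], [0, 0, 0], 1], [[-0.1, -0.01, 0], [0, 0, 0], 1], [[-0.1, -0.01, 0], [0, 0, 0], 1], [[-0.1, 0, 0], [0, 0, 0], 1], [[-0.1, 0, 0], [0, 0, 0], 1], [[-0.1, 0.02, 0], [0, 0, 0], 1], [[-0.09, 0.01, 0], [0, 0, 0], 1], [[-0.1, 0.03, 0], [0, 0, 0], 1], [[-0.1, 0.03, 0], [0, 0, 0], 1], [[-0.09, 0.03, 0], [0, 0, 0], 1], [[0, 0, 0], [0, 0, 0], 1]]'

```text
clock: 17.6
position: [0.5226, 0.1868, 0.0978]
tool_rot: [3.142, -0.0, 2.913]
force: [-0.7, 0.4, -2.1]
grip_width: 0.0231
finger_force: 49.1
```

Run:
```python
from workcell import bot, grab_frame; from h import *
o=bot.observe(); p=np.array(o["position"]); psi=o["tool_rot"][2]-np.pi
t=p[:2]+rz(psi)@[.11,0]
l=(t-[.6232,.2012])@rz(.39); print(p.round(4),"radius",np.hypot(*l).round(4),"angle",np.degrees(np.arctan2(l[1],-l[0])).round(1))
tiles=[]
for c in ("top","side"):
    f=grab_frame(c); q=proj(f,np.r_[t,.0475])[0]; x0,y0=(q-[24,36]).astype(int)
    tiles.append(cv2.resize(f["pixels"][y0:y0+72,x0:x0+48,::-1].copy(),None,fx=8,fy=8,interpolation=cv2.INTER_NEAREST))
cv2.imwrite("pics/end.png",np.hstack(tiles))
```

```text
[0.5226 0.1868 0.0978] radius 0.0399 angle -77.1
```

View pics/end.png

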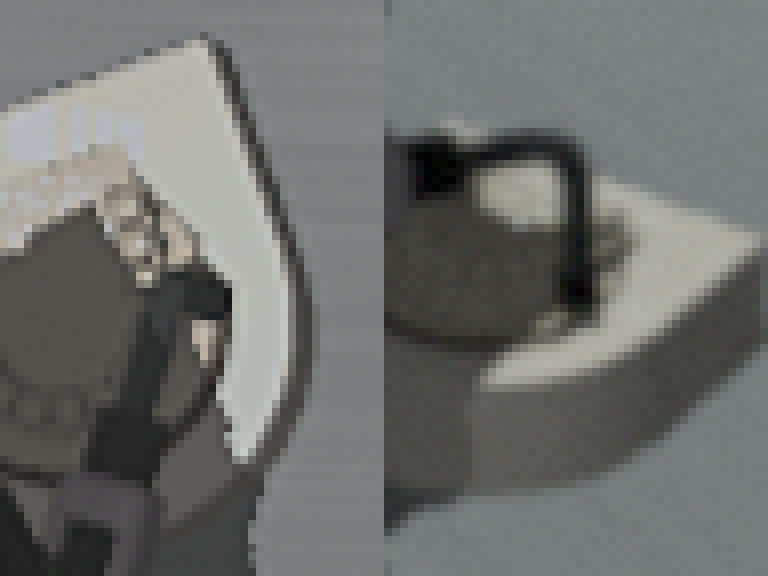

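The tip ended over the right end of the line: the arc runs up from (215,380) to the tip at about (215,300). The pass went well, so I'll lift and carry the light back.

play_rows --plan '[[[0, 0, -0.3], [0, 0, 0], 1], [[0, 0, -0.6], [0, 0, 0], 1], [[0, 0, -0.8], [0, 0, 0], 1], [[0, 0, -0.8], [0, 0, 0], 1], [[0, 0, -0.8], [0, 0, 0], 1], [[0, 0, -0.8], [0, 0, 0], 1], [[-0.2, -0.5, 0], [0, 0, 0], 1], [[-0.4, -1, 0], [0, 0, 0], 1], [[-0.4, -1, 0], [0, 0, 0], 1], [[-0.4, -1, 0], [0, 0, 0], 1], [[-0.4, -1, 0], [0, 0, 0], 1], [[-0.4, -1, 0], [0, 0, 0], 1], [[-0.4, -1, 0], [0, 0, 0], 1], [[-0.4, -1, 0], [0, 0, 0], 1], [[-0.4, -1, 0], [0, 0, 0], 1], [[-0.4, -1, 0], [0, 0, 0], 1], [[-0.4, -1, 0], [0, 0, 0], 1], [[-0.4, -1, 0], [0, 0, 0], 1], [[-0.4, -1, 0], [0, 0, 0], 1]]'

```text
clock: 20.08
position: [0.5729, -0.1477, 0.1999]
tool_rot: [-3.141, -0.001, 2.913]
force: [0.2, 0.2, -1.6]
grip_width: 0.0234
finger_force: 49.2
```

play_rows --plan '[[[-0.4, -1, 0], [0, 0, 0], 1], [[-0.3, -0.6, 0], [0, 0, 0], 1], [[-0.1, -0.3, 0], [0, 0, 0], 1], [[0, 0, 0.5], [0, 0, 0], 1], [[0, 0, 0.7], [0, 0, 0], 1], [[0, 0, 0.7], [0, 0, 0], 1], [[0, 0, 0.5], [0, 0, 0], 1], [[0, 0, 0.4], [0, 0, 0], 1], [[0, 0, 0], [0, 0, 0], 1], [[0, 0, 0], [0, 0, 0], 1]]'

```text
clock: 21.32
position: [0.5825, -0.1968, 0.1307]
tool_rot: [-3.142, 0.001, 2.913]
force: [0.2, -0.5, -1.9]
grip_width: 0.0234
finger_force: 49.1
```

Run:
```python
from workcell import bot, grab_frame; from h import *
o=bot.observe(); p=np.array(o["position"]); psi=o["tool_rot"][2]; R=rz(psi-np.pi); print(p.round(4),psi)
for c in ("top","side"):
    f=grab_frame(c); P=cloud(f).reshape(-1,3); P=P[np.isfinite(P).all(1)]; Q=np.c_[(P[:,:2]-p[:2])@R,P[:,2]-p[2]-.005]
    k=Q[(abs(Q[:,1])<.025)&(Q[:,2]>.010)&(Q[:,2]<.02)&(abs(Q[:,0]-.043)<.013)]; print(c,"handle y",np.percentile(k[:,1],[3,97]).round(4))
    k=Q[(abs(Q[:,1])<.025)&(abs(Q[:,2])<.012)&(abs(Q[:,0]-.083)<.015)]; print("guide y",np.percentile(k[:,1],[5,50,95]).round(4))
    k=Q[(abs(Q[:,1])<.008)&(abs(Q[:,2])<.012)&(Q[:,0]>.07)&(Q[:,0]<.14)]; print("guide outer x",np.sort(k[:,0])[-4:].round(4))
T=np.array([[np.cos(psi),np.sin(psi)],[np.sin(psi),-np.cos(psi)]])
print("to grasp pose, units",((np.array([.5815,-.1996])-p[:2])@T.T/.025).round(3),((p[2]-.0704)/.025).round(3))
```

```text
[ 0.5825 -0.1968  0.1307] 2.913138462947061Traceback (most recent call last):
  File "<stdin>", line 5, in <module>
    return _quantile_unchecked(
        a, q, axis, out, overwrite_input, method, keepdims, weights)
    return _ureduce(a,
                    func=_quantile_ureduce_func,
    ...<5 lines>...
                    overwrite_input=overwrite_input,
                    method=method)
    r = func(a, **kwargs)
    result = _quantile(arr,
                       quantiles=q,
    ...<2 lines>...
                       out=out,
                       weights=wgt)
    slices_having_nans = np.isnan(arr[-1, ...])
                                  ~~~^^^^^^^^^
IndexError: index -1 is out of bounds for axis 0 with size 0
```

Run:
```python
from workcell import bot, grab_frame; from h import *
o=bot.observe(); p=np.array(o["position"]); psi=o["tool_rot"][2]; R=rz(psi-np.pi); print(p.round(4),psi)
pc=lambda a,q: np.percentile(a,q).round(4) if len(a) else None
tiles=[]
for c in ("top","side"):
    f=grab_frame(c); P=cloud(f).reshape(-1,3); P=P[np.isfinite(P).all(1)]; Q=np.c_[(P[:,:2]-p[:2])@R,P[:,2]-p[2]-.005]
    k=Q[(abs(Q[:,1])<.025)&(Q[:,2]>.008)&(Q[:,2]<.02)&(abs(Q[:,0]-.043)<.02)]; print(c,"handle y",pc(k[:,1],[3,97]))
    k=Q[(abs(Q[:,1])<.025)&(abs(Q[:,2])<.012)&(abs(Q[:,0]-.083)<.02)]; print("guide y",pc(k[:,1],[5,50,95]),"outer x",pc(Q[(abs(Q[:,1])<.01)&(abs(Q[:,2])<.012)&(Q[:,0]>.06)&(Q[:,0]<.14),0],[98]))
    x0,y0=(proj(f,np.r_[p[:2],.06])[0]-[48,72]).astype(int)
    tiles.append(cv2.resize(f["pixels"][y0:y0+144,x0:x0+96,::-1].copy(),None,fx=4,fy=4,interpolation=cv2.INTER_NEAREST))
cv2.imwrite("pics/ret.png",np.hstack(tiles))
T=np.array([[np.cos(psi),np.sin(psi)],[np.sin(psi),-np.cos(psi)]])
print("to grasp pose, units",((np.array([.5815,-.1996])-p[:2])@T.T/.025).round(3),((p[2]-.0704)/.025).round(3))
```

```text
[ 0.5826 -0.1968  0.1308] 2.913170300482978
top handle y None
guide y None outer x None
side handle y [-0.0139 -0.0009]
guide y [-0.009  -0.0038  0.0012] outer x [0.1062]
to grasp pose, units [ 0.016 -0.117] 2.418
```

View pics/ret.png

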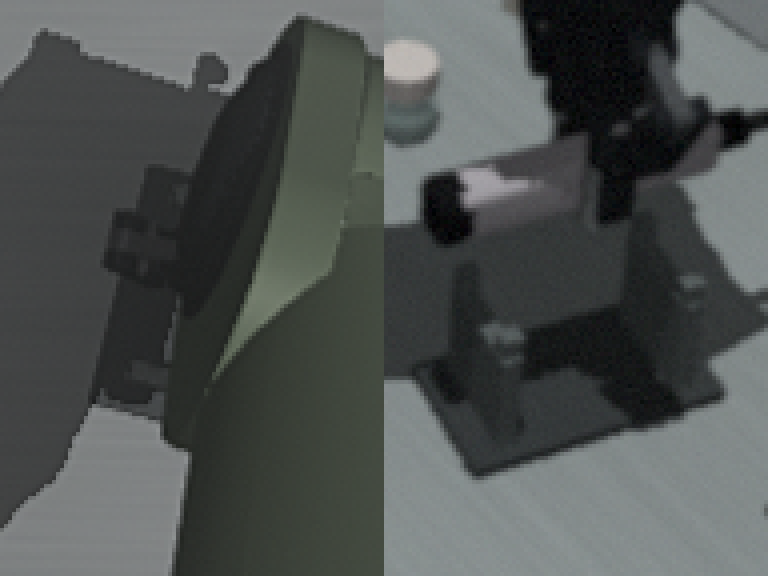

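The side view shows the light hanging level over the forks: handle at about (550,190), forks at (485,330) and (660,260). I'll lower it to the height it was gripped at.

play_rows --plan '[[[0.02, -0.08, 0], [0, 0, 0], 1], [[0, 0, 0.5], [0, 0, 0], 1], [[0, 0, 0.5], [0, 0, 0], 1], [[0, 0, 0.5], [0, 0, 0], 1], [[0, 0, 0.4], [0, 0, 0], 1], [[0, 0, 0.25], [0, 0, 0], 1], [[0, 0, 0.15], [0, 0, 0], 1], [[0, 0, 0.08], [0, 0, 0], 1], [[0, 0, 0], [0, 0, 0], 1], [[0, 0, 0], [0, 0, 0], 1]]'

```text
clock: 22.72
position: [0.5815, -0.1985, 0.0711]
tool_rot: [-3.142, 0.0, 2.913]
force: [0.6, -0.9, -1.2]
grip_width: 0.0234
finger_force: 49.1
```

play_rows --plan '[[[0, 0, 0.03], [0, 0, 0], 1], [[0, 0, 0.02], [0, 0, 0], 1], [[0, 0, 0], [0, 0, 0], 1]]'

```text
clock: 23.1
position: [0.5815, -0.1986, 0.0704]
tool_rot: [3.142, 0.001, 2.913]
force: [-3.8, 1.8, 13.2]
grip_width: 0.0234
finger_force: 51.1
```

play_rows --plan '[[[0, 0, -0.01], [0, 0, 0], 1], [[0, 0, 0], [0, 0, 0], 0.3], [[0, 0, 0], [0, 0, 0], 0.2], [[0, 0, 0], [0, 0, 0], -0.2], [[0, 0, 0], [0, 0, 0], -1], [[0, 0, 0], [0, 0, 0], -1], [[0, 0, 0], [0, 0, 0], -1], [[0, 0, 0], [0, 0, 0], -1], [[0, 0, 0], [0, 0, 0], -1]]'

```text
clock: 24.22
position: [0.5813, -0.1986, 0.0698]
tool_rot: [-3.142, 0.0, 2.913]
force: [1.2, -0.2, 0.5]
grip_width: 0.0853
finger_force: 0.0
```

Released. Next I'll rise and move aside so the cameras see the rest.

play_rows --plan '[[[0, 0, -0.4], [0, 0, 0], -1], [[0, 0, -0.8], [0, 0, 0], -1], [[0, 0, -0.8], [0, 0, 0], -1], [[0, 0, -0.8], [0, 0, 0], -1], [[0, 0, -0.8], [0, 0, 0], -1], [[0, 0, -0.8], [0, 0, 0], -1], [[0, 0, -0.8], [0, 0, 0], -1], [[0.3, 0.9, 0], [0, 0, 0], -1], [[0.3, 0.9, 0], [0, 0, 0], -1], [[0.3, 0.9, 0], [0, 0, 0], -1], [[0.3, 0.9, 0], [0, 0, 0], -1], [[0.3, 0.9, 0], [0, 0, 0], -1], [[0.3, 0.9, 0], [0, 0, 0], -1], [[0.3, 0.9, 0], [0, 0, 0], -1], [[0.3, 0.9, 0], [0, 0, 0], -1], [[0.3, 0.9, 0], [0, 0, 0], -1], [[0.3, 0.9, 0], [0, 0, 0], -1], [[0, 0, 0], [0, 0, 0], -1]]'

```text
clock: 26.48
position: [0.5592, 0.0394, 0.2012]
tool_rot: [3.14, 0.001, 2.916]
force: [-0.5, 0.1, 0.4]
grip_width: 0.0852
finger_force: 0.0
```

Run:
```python
from workcell import grab_frame; import pickle; from h import *
d0=pickle.load(open("d.pkl","rb")); R=rz(2.9135-np.pi); tiles=[]
for c in ("top","side"):
    f=grab_frame(c)
    for g,n in ((d0[c],"before"),(f,"now")):
        P=cloud(g).reshape(-1,3); P=P[np.isfinite(P).all(1)]; Q=np.c_[(P[:,:2]-[.5815,-.1996])@R,P[:,2]-.0754]
        k=Q[(abs(Q[:,1])<.025)&(Q[:,2]>.006)&(Q[:,2]<.02)&(abs(Q[:,0])<.1)]
        a=k[abs(k[:,0]-.045)<.012]; b=k[abs(k[:,0]+.06)<.012]
        print(c,n,"x",np.percentile(k[:,0],[1,99]).round(4),"front y,z",a[:,1].mean().round(4),np.median(a[:,2]).round(4),"rear",b[:,1].mean().round(4),np.median(b[:,2]).round(4))
    x0,y0=(proj(f,np.array([.58,-.2,.05]))[0]-[48,60]).astype(int)
    tiles.append(cv2.resize(f["pixels"][y0:y0+120,x0:x0+96,::-1].copy(),None,fx=4,fy=4,interpolation=cv2.INTER_NEAREST))
cv2.imwrite("pics/final.png",np.hstack(tiles))
```

```text
top before x [-0.0756  0.0734] front y,z 0.0008 0.0125 rear 0.0005 0.0124
top now x [-0.0755  0.0754] front y,z 0.0002 0.0125 rear 0.0004 0.0122
side before x [-0.079   0.0695] front y,z -0.0031 0.0118 rear -0.0032 0.0119
side now x [-0.0791  0.0684] front y,z -0.0035 0.0122 rear -0.0033 0.0122
```

View pics/final.png

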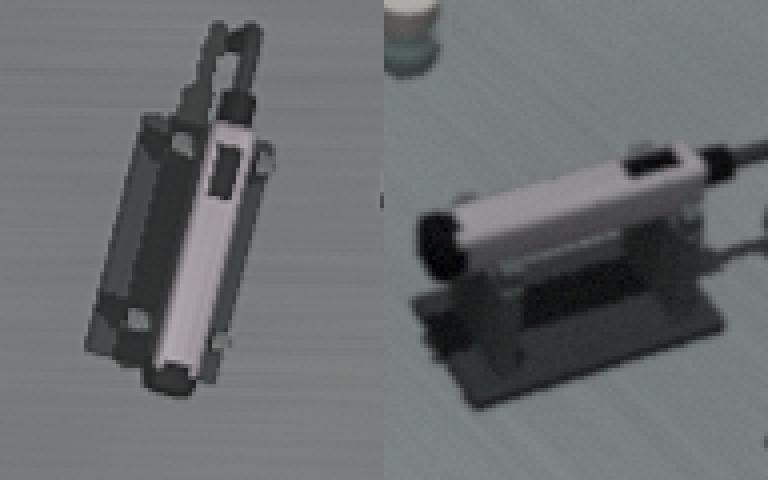

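The light lies level in both forks, top view axis from (175,370) to (235,110), within about 1 mm of where it lay before.

```bash
python3 -c "
from workcell import bot
print(bot.job_done())"
```

```text
the job is handed in; nothing more can be done
None
```

The curing light made one slow pass (about 2 cm/s, about 7.5 mm above the plaster) along the whole joint line from left to right and is back in its rest within about 1 mm of where it lay; I handed the job in at about 27 s, without separately checking that the other things on the table had stayed put.

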